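# Tip the parts bin and fetch the solenoid coil

## Task

One of the two yellow tip bins has the black solenoid coil at its back. Pull that bin by its handle until it is tipped fully forward, pick the coil out and set it down on its flat base near the middle of the grey port plate, ready for fitting, without dropping it. Leave the other bin shut with its bearing inside, and do not disturb the things on the bench.

Things in the scene. Friction and masses are not known exactly. Their poses are not given: they have to be found in the camera images.
- rack: grey steel rack with two yellow tip bins side by side, 316 mm wide, 215 deep, 190 high, fixed on the bench, slightly turned. Origin on the bench below the bins' hinge line, midway between them; x to the rack's back, y to its left, z up. Bin centres at y = +85 and -85 mm. A roof covers the rear of the bins from 75 mm behind the hinge line on, underside at 185 mm; side cheeks from 115 mm behind it, back closed.
- bin_left (a joint): tilt of the left yellow bin (as seen by the robot): 0 = shut, grows as its top tips forward to the robot about its front lower edge, stop at 0.68 rad. The hinge is stiff and counterbalanced: a pull of about 4 to 8 N at the handle moves it and it stays where it is left.
- bin_left_hinge (a point): front lower edge of the left bin, mid-width, on the hinge line (its y), 30 mm above the bench. Frame tilts with the bin: x to its back, z up its front wall. Bin 166 mm long from here, 126 wide outside, 120 inside, floor 5 thick; front wall 116 high, 5 thick; back and side walls 52 high, the sides rising to the front wall over the first 67 mm.
- bin_left_handle (a point): middle of the dark bar handle of the left bin: round bar 8 mm thick, 90 mm long along y, on a stay at each end, 44 mm in front of the front wall and 120 mm above the hinge line; 40 mm free between bar and wall. Frame tilts with the bin.
- bin_left_back (a point): point in the back compartment of the left bin, 110 mm behind the front edge, mid-width, 22 mm above the inner floor; frame as the hinge point. The compartment reaches from a cross rib (4 mm thick, 13 mm high above the floor, 70 mm behind the front edge) to the back wall. Tilts with the bin.
- bin_right (a joint): tilt of the right yellow bin (as seen by the robot): 0 = shut, grows as its top tips forward to the robot about its front lower edge, stop at 0.68 rad. The hinge is stiff and counterbalanced: a pull of about 4 to 8 N at the handle moves it and it stays where it is left.
- bin_right_hinge (a point): front lower edge of the right bin, mid-width, on the hinge line (its y), 30 mm above the bench. Frame tilts with the bin: x to its back, z up its front wall. Bin 166 mm long from here, 126 wide outside, 120 inside, floor 5 thick; front wall 116 high, 5 thick; back and side walls 52 high, the sides rising to the front wall over the first 67 mm.
- bin_right_handle (a point): middle of the dark bar handle of the right bin: round bar 8 mm thick, 90 mm long along y, on a stay at each end, 44 mm in front of the front wall and 120 mm above the hinge line; 40 mm free between bar and wall. Frame tilts with the bin.
- bin_right_back (a point): point in the back compartment of the right bin, 110 mm behind the front edge, mid-width, 22 mm above the inner floor; frame as the hinge point. The compartment reaches from a cross rib (4 mm thick, 13 mm high above the floor, 70 mm behind the front edge) to the back wall. Tilts with the bin.
- coil_block_centre (a point): centre of the black block of the solenoid coil: 50 x 50 mm, 45 high (this point half-way up), a grey round stem 24 mm thick stands out 30 mm from one side; 0.15 to 0.3 kg. Frame: x away from the stem, z up from its flat base. Starts on its base at the back of one bin, stem to the back; when the bin tips it slides up to 10 mm forward to the cross rib and stays there.
- bearing: light grey ball bearing, 52 mm across, 14 mm high, origin at the centre of its underside; lies in the back compartment of the other bin, to stay there.
- plate_top (a point): centre of the top face of the flat dark grey port plate with two big holes (120 x 170 mm, 10 mm thick), fixed on the bench in front of the blue vice; x along its 120 mm side, y along its 170 mm side, z up.
- marker: blue marker lying on the bench, 16 x 128 x 16 mm, origin at the centre of its underside; bystander.
- tin: round dark green and white tin, 70 mm across, 26 mm high, origin at the centre of its underside; bystander.
- coil: the solenoid coil as a whole: origin at the centre of the underside of its 80 x 50 mm outline, 15 mm from the block's centre towards the stem; same axes.
Things that resemble listed ones, but are neither listed nor needed, are in the scene too. There is more than one size of the bearing; the one meant has the size given above.

How it is judged:
By the outcome, as a careful person would: the job done as asked, in the order asked, and still so for the second after the job is handed in, with the robot touching nothing.
It also fails if it takes over 51 s, if anything falls off the work surface, if the arm or the gripper's body presses on something with over 40 N, if the wrist force passes 120 N, or if a joint passes its speed limit or range.

## Robot

A 6-joint arm with a two-finger parallel gripper is mounted at the origin on a cart in front of the work surface, level with it; the furniture and walls round the work are solid. World frame = base frame: x ahead of the robot, y to its left, z up, the work surface at z = 0. Lengths are in mm, angles in rad, forces in N, time in s.
With the tool pointing down it reaches from about 350 to 975 mm from the base axis. Payload 7.1 kg.
Tool frame: the origin (TCP) lies on the centre line of the jaws, within the pads' length; the fingertips stand 8 mm ahead of it and the grasp point (between the pads) lies 11 mm behind it; z points along the fingers, x is the direction in which the jaws open and shut, and the axes are right-handed (so a half turn about z gives the same grasp; the last joint's range is limited). The gripper opens to 88 mm and grips with 3 to 60 N. Pads are 20 mm wide; open, the fingers measure 115 mm over their backs; the gripper's body (75 mm by 178 mm) begins 61 mm behind the grasp point.
Start: joints at [1.087, 0.423, 1.63, -0, 1.089, -0.019], TCP at [280.12, 558.693, 230.675] pointing down, gripper open.
Joint ranges: [-3, 3], [-0.9, 2.11], [0.09, 2.58], [-1.31, 4.45], [0.11, 2.69], [-2.54, 2.54]. Speed limits (rad/s): [2.39, 2.39, 3.01, 3.14, 3.14, 3.14].

## Interface

Orientations are given as a rotation vector (axis times angle).
In Python, from workcell import ctrl gives the robot as it stands.
- The arm moves only by the shell command python3 -m handwheel 'ROWS'. ROWS is JSON, a list of rows, each a list of 3 entries, a list of its own where there are three numbers: the turn, a rotation vector about the tool's x, y, z in rad, then the shift along the tool's x, y, z in mm, then the opening, from 0 (shut) to 1 (fully open). In form: [[[ax, ay, az], [tx, ty, tz], jaw], ...]. A call has exactly 10 rows; each row shifts and turns the pose as measured when the row begins, along the tool's axes as they then stand; what a row does not reach is not made up. A row lasts 1/12 s, in which the tool goes at most 41.7 mm and 7.16 degrees, less where a joint would pass 70% of its speed; a pose out of reach is approached as far as the arm can. A call with a gripper value outside its range is refused whole. The fingers move at their own pace and stop on an object; the grip force is fixed at half the most. Time passes only in rows, so rows that do not move let the fingers close, or fill a call up. It gives the time, the measured TCP pose, the force and the opening at its end, in the units of the state.
- ctrl.get_obs(): the state, without advancing time (a new reading comes with each control period).
- ctrl.get_image(name): name is "scene" or "top" or "wrist"; returns a dict with "pixels" (384x512x3 uint8, red, green, blue), "camera_matrix" (3x3 intrinsics, pixels), "rvec" (rotation vector, rad) and "tvec" (3), from world to camera coordinates, as OpenCV has them. Camera axes: x right, y down, z forward; pixel columns grow to the right and rows downward; lengths in mm; the calibration is good to about 2 mm. A picture is of the moment at which its call begins. There is no depth.
- ctrl.close_job(): hands the job in, once; it reports no verdict.
Trained networks look in a picture, given as the dict that the camera call returned (one of the last four; its "shot" number tells which), for a name from the list of things; names that differ only in an ending like _2 or _b are one class to them, and where a whole thing is asked for, a point or a joint stands for the part that bears it (a point fixed in the world has none). Each returns a list of dicts, best first, with "score" (0 to 1); they miss things now and then, are a little off and sometimes report something else, mostly with a low value. They report only what shows in the picture. A call takes as long as a camera call. They do not tell look-alikes from the thing itself.
- ctrl.look_for(picture, query): "position" ([x, y, z] in mm, in the coordinates of the camera as it stood for that picture, good to about 4 mm: the middle of the surface that is visible of it).
- ctrl.spot_point(picture, query): "position" ([x, y, z] in mm, in the coordinates of the camera as it stood for that picture, good to about 4 mm: a listed point, or the origin of a listed thing).
The state is a dict: "t": time; "qpos": joint angles; "qvel": joint speeds; "joint_torque": joint torques, N m; "ee_pos": TCP position; "orientation": TCP orientation; "ft_force": force on the tool from outside, world axes, zero at the start; "moment": the same for the moment, N m; "width": finger opening in mm.
Only numpy, scipy, OpenCV 4.12 (cv2) and the standard library are available. Lean on these libraries where they do the work, as an engineer would, in place of code of your own. Each camera call takes 0.05 s, during which the arm holds its last target.

## Working session

There is one attempt and no reset: what is moved stays moved. The work goes in short steps, Python scripts to look and compute and a shell command to move; the robot and the scene stay as the last step left them, time stands still between calls to the robot, and variables do not carry over. Pictures are saved under pics/ and viewed, and the job is handed in when it is done.

```bash
ls; mkdir -p pics
cat > h.py <<'E'
import numpy as np, cv2, sys
from workcell import ctrl
from scipy.spatial.transform import Rotation as R
def shot(name,fn=None):
    im=ctrl.get_image(name)
    if fn: cv2.imwrite('pics/'+fn,cv2.cvtColor(np.asarray(im['pixels']),cv2.COLOR_RGB2BGR))
    return im
def w(im,p):
    Rm=R.from_rotvec(np.ravel(im['rvec'])).as_matrix()
    return Rm.T@(np.asarray(p)-np.ravel(im['tvec']))
def px(im,P):
    q,_=cv2.projectPoints(np.array([P],float),np.array(im['rvec'],float),np.array(im['tvec'],float),np.array(im['camera_matrix'],float),None)
    return q.ravel().round(0)
def spot(im,q,n=3,f='spot_point'):
    for d in getattr(ctrl,f)(im,q)[:n]:
        P=w(im,d['position']); print(f[:4],q,round(d['score'],2),P.round(0),px(im,P))
E
python3 - <<'E'
from h import *
for n in ('scene','top'):
    im=shot(n,n+'1.png'); print(n)
    for q in ['rack','bin_left_handle','bin_left_hinge','bin_right_handle','bin_right_hinge','coil_block_centre','bearing','plate_top','marker','tin']: spot(im,q)
o=ctrl.get_obs(); print(o)
E
```

```text
pics
scene
spot rack 0.64 [528. 324.   2.] [242. 230.]
spot bin_left_handle 0.83 [479. 399. 151.] [235. 211.]
spot bin_left_hinge 0.93 [524. 403.  32.] [224. 240.]
spot bin_left_hinge 0.63 [428.   4.   6.] [328. 184.]
spot coil_block_centre 0.71 [658. 240.  59.] [224. 184.]
spot bearing 0.71 [428.   4.   8.] [328. 184.]
spot bearing 0.62 [345. 224.   1.] [317. 236.]
spot bearing 0.53 [642. 401.  35.] [191. 222.]
spot plate_top 0.69 [428.   4.   6.] [328. 185.]
spot marker 0.43 [345. 227.   0.] [316. 237.]
spot tin 0.96 [410. 586.  -5.] [211. 321.]
spot tin 0.49 [523. 401.  34.] [225. 239.]
top
spot rack 0.87 [523. 315.   2.] [231. 197.]
spot bin_left_handle 0.85 [476. 400. 150.] [193. 208.]
spot bin_left_hinge 0.71 [519. 404.  29.] [197. 197.]
spot bin_right_handle 0.67 [482. 230. 151.] [263. 205.]
spot bin_right_hinge 0.96 [528. 230.  28.] [262. 194.]
spot coil_block_centre 0.62 [658. 242.  58.] [257. 144.]
spot bearing 0.46 [638. 529.  -0.] [154. 157.]
spot bearing 0.41 [646. 402.  35.] [198. 151.]
spot plate_top 0.8 [431.   8.   8.] [343. 230.]
spot plate_top 0.21 [348. 227.  -1.] [263. 261.]
spot marker 0.7 [345. 228.   2.] [263. 262.]
spot marker 0.62 [485. 228. 147.] [263. 204.]
spot marker 0.35 [638. 232.  59.] [261. 152.]
spot tin 0.73 [410. 588.  -1.] [130. 239.]
{'t': 1.1, 'qpos': array([ 1.08699124e+00,  4.23092706e-01,  1.62990013e+00, -1.14569682e-05,
        1.08859595e+00, -1.90039426e-02]), 'qvel': array([-0.00032711,  0.0014852 , -0.00010136, -0.00081314,  0.00149962,
        0.0008322 ]), 'joint_torque': array([-1.38922383e-03, -5.44588888e+01, -2.74046803e+01,  6.43146434e-02,
        1.69762195e-02, -1.91721489e-05]), 'ee_pos': array([280.12837994, 558.69045216, 230.67956955]), 'orientation': array([2.67334035e+00, 1.65009492e+00, 1.33573724e-05]), 'ft_force': array([ 0.26633525,  0.17316911, -0.39866948]), 'moment': array([ 0.01171625, -0.01633209,  0.02931657]), 'width': 87.7540059266806}
```

View images.

View pics/scene1.png

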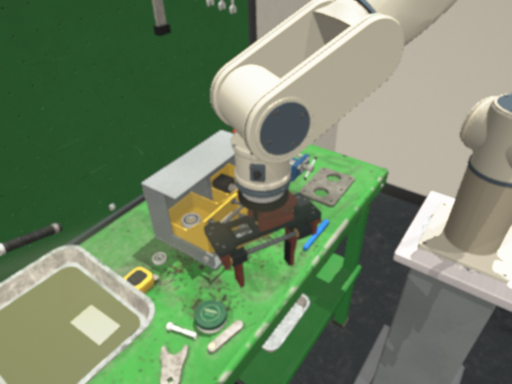

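Run:
```python
import cv2
im=cv2.imread('pics/top1.png')
cv2.imwrite('pics/top1c.png',cv2.resize(im[110:290,100:380],None,fx=2.8,fy=2.8,interpolation=cv2.INTER_CUBIC))
```

```text
(no output)
```

View pics/top1c.png

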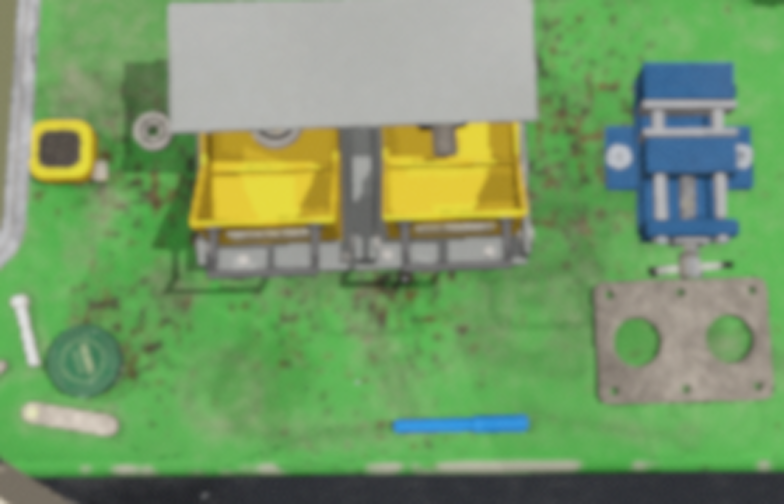

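```bash
cat >> h.py <<'E'
def plan(P,Q,n=10,total=None,p0=None,R0=None,show=True):
    """plan n rows from present (or p0,R0) to world pos P, rotation Q (Rotation). prints rounded rows"""
    if p0 is None:
        o=ctrl.get_obs(); p0=np.array(o['ee_pos']);
        if R0 is None: R0=R.from_rotvec(o['orientation'])
    p0=np.array(p0,float);P=np.array(P,float)
    rv=(R0.inv()*Q).as_rotvec(); 
    print('rot/row deg',np.degrees(np.linalg.norm(rv))/n,'mm/row',np.linalg.norm(P-p0)/n)
    rows=[]
    p=p0.copy();r=R0
    for i in range(n):
        tgt=p0+(P-p0)*(i+1)/n; a=(rv/n).round(3)
        t=r.inv().apply(tgt-p).round(1)
        rows.append([a.tolist(),t.tolist()])
        p=p+r.apply(t); r=r*R.from_rotvec(a)
    for x in rows: print(x)
    return P,Q
def tool(zdir,xdir):
    z=np.array(zdir,float);z/=np.linalg.norm(z);x=np.array(xdir,float);x-=z*(x@z);x/=np.linalg.norm(x)
    return R.from_matrix(np.stack([x,np.cross(z,x),z],1))
def st():
    o=ctrl.get_obs();print(round(o['t'],2),o['ee_pos'].round(1),R.from_rotvec(o['orientation']).as_matrix().round(3).tolist(),o['ft_force'].round(1),round(o['width'],1))
E
python3 - <<'E'
from h import *
plan([480,228.5,225],tool([0,0,-1],[1,.035,0]))
E
```

```text
rot/row deg 6.136462661768432 mm/row 38.601380378471205
[[0.0, -0.0, 0.107], [-20.6, 32.7, 0.6]]
[[0.0, -0.0, 0.107], [-16.9, 34.6, 0.5]]
[[0.0, -0.0, 0.107], [-13.2, 36.3, 0.6]]
[[0.0, -0.0, 0.107], [-9.2, 37.5, 0.6]]
[[0.0, -0.0, 0.107], [-5.1, 38.3, 0.5]]
[[0.0, -0.0, 0.107], [-1.0, 38.5, 0.6]]
[[0.0, -0.0, 0.107], [3.1, 38.5, 0.6]]
[[0.0, -0.0, 0.107], [7.2, 37.9, 0.5]]
[[0.0, -0.0, 0.107], [11.2, 37.0, 0.6]]
[[0.0, -0.0, 0.107], [15.0, 35.5, 0.6]]
```

```bash
python3 -m handwheel '[[[0,0,0.107],[-20.6,32.7,0.6],0.45],[[0,0,0.107],[-16.9,34.6,0.5],0.45],[[0,0,0.107],[-13.2,36.3,0.6],0.45],[[0,0,0.107],[-9.2,37.5,0.6],0.45],[[0,0,0.107],[-5.1,38.3,0.5],0.45],[[0,0,0.107],[-1,38.5,0.6],0.45],[[0,0,0.107],[3.1,38.5,0.6],0.45],[[0,0,0.107],[7.2,37.9,0.5],0.45],[[0,0,0.107],[11.2,37,0.6],0.45],[[0,0,0.107],[15,35.5,0.6],0.45]]'
python3 - <<'E'
from h import *
st()
im=shot('wrist','w1.png')
for q in ['bin_right_handle','bin_right_hinge','coil_block_centre']: spot(im,q)
st()
E
```

```text
t: 1.93
ee_pos: [479.2, 219.4, 225.0]
orientation: [-3.136, -0.0, -0.006]
ft_force: [-0.1, 1.4, -0.5]
width: 39.4
1.93 [479.2 219.4 225. ] [[1.0, 0.0, 0.004], [0.0, -1.0, 0.006], [0.004, -0.006, -1.0]] [-0.1  1.4 -0.5] 39.4
spot bin_right_handle 0.65 [479. 227. 150.] [261. 196.]
spot bin_right_hinge 0.94 [525. 233.  27.] [300. 162.]
spot bin_right_hinge 0.34 [345. 223.  -3.] [159. 165.]
spot coil_block_centre 0.71 [655. 244.  53.] [418. 156.]
2.13 [478.8 220.4 224.8] [[1.0, 0.004, 0.003], [0.004, -1.0, 0.006], [0.003, -0.006, -1.0]] [-0.7 -0.5  0.2] 39.8
```

View pics/w1.png

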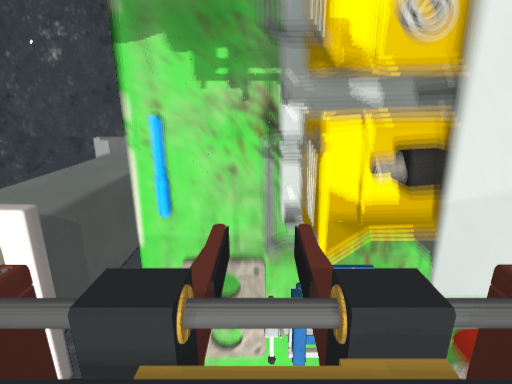

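Run:
```python
from h import *
im=shot('wrist')
c=np.asarray(im['pixels'])[0:260,260:500]
cv2.imwrite('pics/w2c.png',cv2.cvtColor(cv2.resize(c,None,fx=2.3,fy=2.3,interpolation=cv2.INTER_CUBIC),cv2.COLOR_RGB2BGR))
for q in ['bin_right_handle','coil_block_centre','coil']: spot(im,q)
st()
```

```text
spot bin_right_handle 0.97 [480. 225. 148.] [264. 200.]
spot coil_block_centre 0.6 [655. 248.  57.] [422. 155.]
spot coil 0.69 [644. 241.  36.] [401. 157.]
2.33 [477.8 222.5 224.7] [[1.0, 0.008, 0.003], [0.008, -1.0, 0.006], [0.003, -0.006, -1.0]] [ 0.9  0.  -0.1] 39.5
```

View pics/w2c.png

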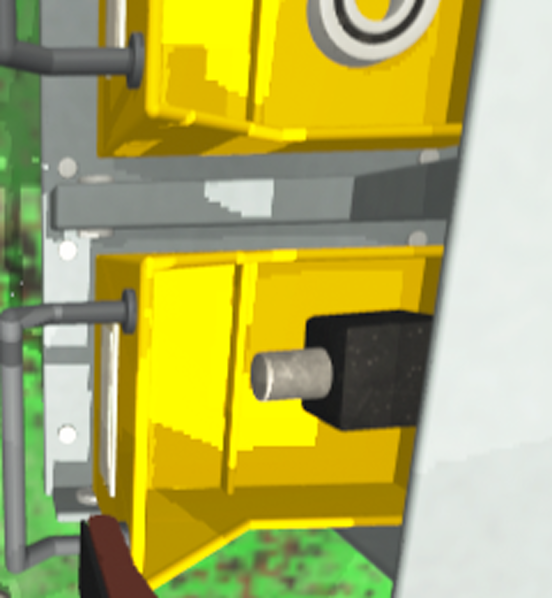

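Run:
```python
from h import *
plan([481,228,139],tool([0,0,-1],[1,.035,0]),6)
```

```text
rot/row deg 0.26070472150878965 mm/row 14.32624134598256
[[-0.001, -0.001, -0.004], [0.5, -0.8, 14.3]]
[[-0.001, -0.001, -0.004], [0.5, -0.9, 14.3]]
[[-0.001, -0.001, -0.004], [0.6, -0.8, 14.3]]
[[-0.001, -0.001, -0.004], [0.5, -0.9, 14.3]]
[[-0.001, -0.001, -0.004], [0.6, -0.9, 14.3]]
[[-0.001, -0.001, -0.004], [0.6, -0.9, 14.2]]
```

```bash
python3 -m handwheel '[[[-0.001,-0.001,-0.004],[0.5,-0.9,14.3],0.45],[[-0.001,-0.001,-0.004],[0.5,-0.9,14.3],0.45],[[-0.001,-0.001,-0.004],[0.5,-0.9,14.3],0.45],[[-0.001,-0.001,-0.004],[0.5,-0.9,14.3],0.45],[[-0.001,-0.001,-0.004],[0.5,-0.9,14.3],0.45],[[-0.001,-0.001,-0.004],[0.5,-0.9,14.3],0.45],[[0,0,0],[0,0,0],0],[[0,0,0],[0,0,0],0],[[0,0,0],[0,0,0],0],[[0,0,0],[0,0,0],0]]'
python3 - <<'E'
from h import *
st()
im=shot('wrist','w3.png')
E
```

```text
t: 3.17
ee_pos: [477.1, 241.7, 138.1]
orientation: [-3.138, -0.094, -0.004]
ft_force: [8.2, -1.0, -4.8]
width: 16.3
3.17 [477.1 241.7 138.1] [[0.998, 0.06, 0.002], [0.06, -0.998, 0.002], [0.002, -0.002, -1.0]] [ 8.2 -1.  -4.8] 16.3
```

View pics/w3.png

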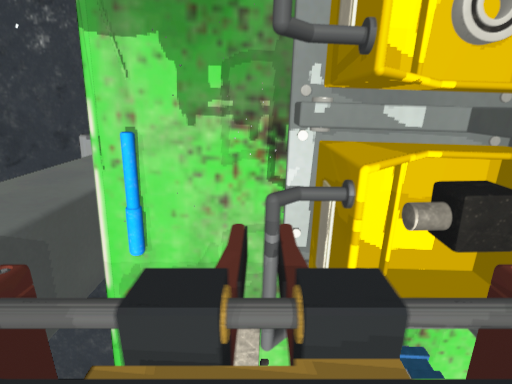

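```bash
python3 - <<'E'
import numpy as np
p=np.array([-44,120.]);r=127.8
for th in np.arange(0,.69,.0486):
    f=.351+th; q=r*np.array([-np.sin(f),np.cos(f)]); print(round(th,3),q.round(1),(q-p).round(1)); p=q
E
python3 -m handwheel '[[[0,0,0],[0,0,0],0],[[0,0,0],[0,0,0],0],[[0,0,0],[0,0,0],0],[[0,0,0],[-5.8,0,2.3],0],[[0,0,0],[-5.6,0,2.5],0],[[0,0,0],[-5.5,0,2.8],0],[[0,0,0],[-5.3,0,3.1],0],[[0,0,0],[-5.2,0,3.3],0],[[0,0,0],[-5,0,3.6],0],[[0,0,0],[-4.9,0,3.8],0]]'
```

```text
0.0 [-43.9 120. ] [0.1 0. ]
0.049 [-49.7 117.7] [-5.8 -2.3]
0.097 [-55.4 115.2] [-5.7 -2.6]
0.146 [-60.9 112.4] [-5.5 -2.8]
0.194 [-66.3 109.3] [-5.4 -3.1]
0.243 [-71.5 105.9] [-5.2 -3.3]
0.292 [-76.6 102.3] [-5.1 -3.6]
0.34 [-81.5  98.5] [-4.9 -3.8]
0.389 [-86.2  94.4] [-4.7 -4.1]
0.437 [-90.6  90.1] [-4.5 -4.3]
0.486 [-94.9  85.6] [-4.3 -4.5]
0.535 [-99.   80.9] [-4.  -4.7]
0.583 [-102.8   76. ] [-3.8 -4.9]
0.632 [-106.3   70.9] [-3.6 -5.1]
0.68 [-109.7   65.6] [-3.3 -5.2]
t: 4.05
ee_pos: [461.3, 242.2, 129.7]
orientation: [-3.127, -0.095, -0.08]
ft_force: [1.2, -6.3, 13.5]
width: 7.2
```

```bash
python3 -m handwheel '[[[0,0,0],[-7.5,0,5],0],[[0,0,0],[-7.5,0,5],0],[[0,0,0],[-7.5,0,5.2],0],[[0,0,0],[-7.2,0,5.5],0],[[0,0,0],[-7,0,6],0],[[0,0,0],[-7,0,6],0],[[0,0,0],[-6.5,0,6.5],0],[[0,0,0],[-6.5,0,6.5],0],[[0,0,0],[-6,0,7],0],[[0,0,0],[-6,0,7],0]]'; python3 -c "
from h import *
st()"
```

```text
t: 4.88
ee_pos: [417.7, 242.1, 85.0]
orientation: [-3.111, -0.094, -0.16]
ft_force: [4.8, -7.4, 6.9]
width: 7.0
4.88 [417.7 242.1  85. ] [[0.993, 0.062, 0.102], [0.059, -0.998, 0.029], [0.103, -0.022, -0.994]] [ 4.8 -7.4  6.9] 7.0
```

```bash
python3 -m handwheel '[[[0,0,0],[-4,0,6],0],[[0,0,0],[-4,0,6],0],[[0,0,0],[-4,0,6],0],[[0,0,0],[-3,0,5],0],[[0,0,0],[0,0,0],0],[[0,0,0],[0,0,0],0.2],[[0,0,0],[0,0,0],0.4],[[0,0,0],[0,0,0],0.4],[[0,0,0],[0,0,0],0.4],[[0,0,0],[0,0,0],0.4]]'
python3 - <<'E'
from h import *
st()
im=shot('wrist','w4.png')
spot(im,'bin_right_handle');spot(im,'coil_block_centre');spot(im,'bin_right_back')
E
```

```text
t: 5.72
ee_pos: [420.1, 248.4, 80.2]
orientation: [-3.09, -0.092, -0.217]
ft_force: [0.7, -0.3, 0.2]
width: 34.5
5.72 [420.1 248.4  80.2] [[0.988, 0.062, 0.138], [0.056, -0.997, 0.046], [0.141, -0.038, -0.989]] [ 0.7 -0.3  0.2] 34.5
spot bin_right_handle 0.82 [412. 227.  95.] [250. 296.]
```

View pics/w4.png

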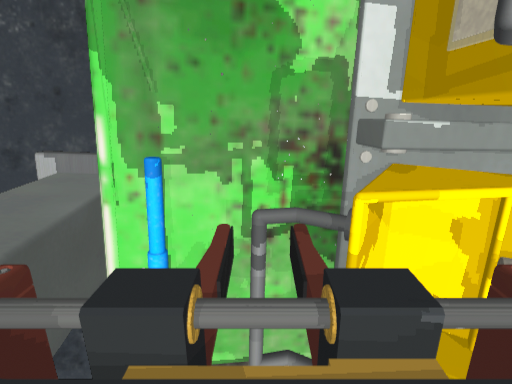

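```bash
python3 -m handwheel '[[[0,0,0],[0,0,-25],0.4],[[0,0,0],[0,0,-30],0.4],[[0,0,0],[0,0,-30],0.4],[[0,0,0],[0,0,-30],0.4],[[0,0,-0.12],[0,0,-25],0.6],[[0,0,-0.12],[0,0,-20],0.75],[[0,0,-0.12],[0,0,-10],0.75],[[0,0,-0.12],[0,0,-5],0.75],[[0,0,-0.12],[0,0,0],0.75],[[0,0,-0.12],[0,0,0],0.75]]'
python3 - <<'E'
from h import *
st()
im=shot('top','t2.png')
for q in ['bin_right_handle','coil_block_centre','coil','bin_right_back','bin_right_hinge']: spot(im,q,2)
a=np.asarray(im['pixels'])[90:240,150:350]
cv2.imwrite('pics/t2c.png',cv2.cvtColor(cv2.resize(a,None,fx=3.5,fy=3.5,interpolation=cv2.INTER_CUBIC),cv2.COLOR_RGB2BGR))
E
```

```text
t: 6.75
ee_pos: [393.2, 239.3, 259.4]
orientation: [2.873, 1.223, 0.217]
ft_force: [-0.8, -0.3, 0.8]
width: 65.4
6.75 [393.2 239.3 259.4] [[0.685, 0.717, 0.132], [0.718, -0.694, 0.043], [0.122, 0.065, -0.99]] [-0.8 -0.3  0.8] 65.4
spot coil_block_centre 0.56 [608. 241. 130.] [258. 156.]
spot coil 0.81 [610. 238. 100.] [259. 158.]
spot coil 0.27 [593. 235. 122.] [260. 163.]
spot bin_right_hinge 0.6 [527. 230.  29.] [262. 194.]
spot bin_right_hinge 0.38 [412. 589.  -0.] [130. 238.]
```

View pics/t2c.png

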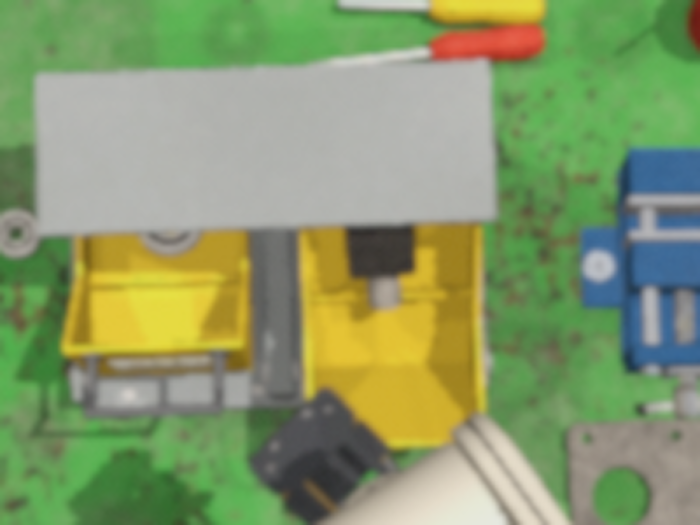

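Run:
```python
from h import *
d=np.array([.629,.022,-.777]);C=np.array([608,242,131.])
plan(C-105*d,tool(d,[-.035,1,0]),10)
```

```text
rot/row deg 5.620159905452414 mm/row 15.590753123382129
[[-0.053, 0.019, -0.08], [9.8, 10.3, 6.5]]
[[-0.053, 0.019, -0.08], [8.8, 10.6, 7.2]]
[[-0.053, 0.019, -0.08], [7.8, 10.9, 7.9]]
[[-0.053, 0.019, -0.08], [6.8, 11.0, 8.7]]
[[-0.053, 0.019, -0.08], [5.7, 11.1, 9.4]]
[[-0.053, 0.019, -0.08], [4.7, 11.0, 10.0]]
[[-0.053, 0.019, -0.08], [3.6, 10.7, 10.8]]
[[-0.053, 0.019, -0.08], [2.5, 10.4, 11.3]]
[[-0.053, 0.019, -0.08], [1.5, 10.0, 11.9]]
[[-0.053, 0.019, -0.08], [0.5, 9.4, 12.4]]
```

```bash
python3 -m handwheel '[[[-0.053,0.019,-0.08],[9.8,10.3,6.5],0.8],[[-0.053,0.019,-0.08],[8.8,10.6,7.2],0.8],[[-0.053,0.019,-0.08],[7.8,10.9,7.9],0.8],[[-0.053,0.019,-0.08],[6.8,11,8.7],0.8],[[-0.053,0.019,-0.08],[5.7,11.1,9.4],0.8],[[-0.053,0.019,-0.08],[4.7,11,10],0.8],[[-0.053,0.019,-0.08],[3.6,10.7,10.8],0.8],[[-0.053,0.019,-0.08],[2.5,10.4,11.3],0.8],[[-0.053,0.019,-0.08],[1.5,10,11.9],0.8],[[-0.053,0.019,-0.08],[0.5,9.4,12.4],0.8]]'
python3 - <<'E'
from h import *
im=shot('wrist','w5.png')
for q in ['coil_block_centre','coil','bin_right_back']: spot(im,q,2)
im=shot('wrist','w5b.png')
for q in ['coil_block_centre','coil','bin_right_back']: spot(im,q,2)
d=np.array([.629,.022,-.777]);C=np.array([608,242,131.])
st()
plan(C-85*d,tool(d,[-.035,1,0]),6)
E
```

```text
t: 7.88
ee_pos: [543.4, 242.4, 213.1]
orientation: [1.814, 1.853, 0.668]
ft_force: [1.4, -0.8, 0.1]
width: 70.3
spot coil 0.82 [613. 242. 103.] [257. 172.]
spot bin_right_back 0.62 [592. 237. 120.] [252. 172.]
spot bin_right_back 0.38 [523. 397.  33.] [434.  48.]
spot coil_block_centre 0.71 [607. 240. 128.] [256. 190.]
spot coil 0.58 [611. 239. 107.] [255. 174.]
spot bin_right_back 0.62 [591. 233. 120.] [248. 172.]
spot bin_right_back 0.62 [630. 405.  60.] [402. 151.]
8.28 [543.4 242.3 214.8] [[-0.021, 0.776, 0.63], [1.0, 0.008, 0.023], [0.012, 0.63, -0.776]] [ 0.7 -0.3 -0.1] 70.1
rot/row deg 0.17981155638071977 mm/row 3.5187712033735625
[[0.0, -0.0, -0.003], [-0.4, -0.4, 3.5]]
[[0.0, -0.0, -0.003], [-0.5, -0.4, 3.4]]
[[0.0, -0.0, -0.003], [-0.4, -0.5, 3.5]]
[[0.0, -0.0, -0.003], [-0.4, -0.4, 3.5]]
[[0.0, -0.0, -0.003], [-0.4, -0.4, 3.4]]
[[0.0, -0.0, -0.003], [-0.5, -0.5, 3.5]]
```

View pics/w5b.png

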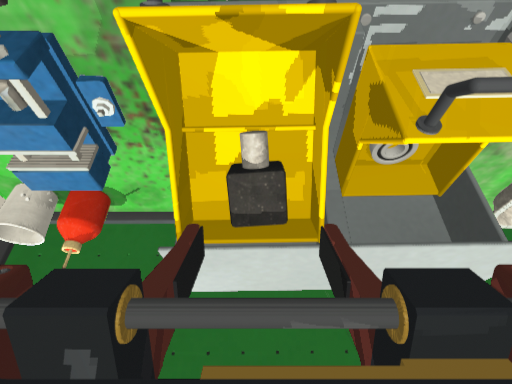

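Run:
```python
from h import *
d=np.array([.629,.022,-.777]);C=np.array([607.5,241,129.5])
plan(C-12*d,tool(d,[-.035,1,0]),9)
```

```text
rot/row deg 0.11987437092047985 mm/row 10.530324493080837
[[0.0, -0.0, -0.002], [-0.4, -0.4, 10.5]]
[[0.0, -0.0, -0.002], [-0.4, -0.5, 10.5]]
[[0.0, -0.0, -0.002], [-0.4, -0.4, 10.5]]
[[0.0, -0.0, -0.002], [-0.4, -0.5, 10.6]]
[[0.0, -0.0, -0.002], [-0.4, -0.4, 10.5]]
[[0.0, -0.0, -0.002], [-0.4, -0.5, 10.5]]
[[0.0, -0.0, -0.002], [-0.4, -0.4, 10.5]]
[[0.0, -0.0, -0.002], [-0.4, -0.4, 10.5]]
[[0.0, -0.0, -0.002], [-0.4, -0.5, 10.5]]
```

```bash
python3 -m handwheel '[[[0,0,-0.002],[-0.4,-0.4,10.5],0.8],[[0,0,-0.002],[-0.4,-0.4,10.5],0.8],[[0,0,-0.002],[-0.4,-0.4,10.5],0.8],[[0,0,-0.002],[-0.4,-0.4,10.5],0.8],[[0,0,-0.002],[-0.4,-0.4,10.5],0.8],[[0,0,-0.002],[-0.4,-0.4,10.5],0.8],[[0,0,-0.002],[-0.4,-0.4,10.5],0.8],[[0,0,-0.002],[-0.4,-0.4,10.5],0.8],[[0,0,-0.002],[-0.4,-0.4,10.5],0.8],[[0,0,0],[0,0,0],0.8]]'
python3 - <<'E'
from h import *
im=shot('wrist','w6.png')
for q in ['coil_block_centre','coil']: spot(im,q,2)
d=np.array([.629,.022,-.777]);C=np.array([607.5,241,129.5])
st()
plan(C+5*d,tool(d,[-.035,1,0]),5)
E
```

```text
t: 9.12
ee_pos: [610.1, 247.2, 154.4]
orientation: [1.824, 1.872, 0.642]
ft_force: [0.1, -0.2, 0.0]
width: 70.3
spot coil_block_centre 0.68 [604. 242. 129.] [251. 204.]
spot coil 0.84 [608. 240. 103.] [249. 176.]
9.27 [608.8 247.  155.2] [[-0.027, 0.792, 0.61], [1.0, 0.019, 0.02], [0.004, 0.61, -0.792]] [-0.5  0.  -0.2] 70.0
rot/row deg 0.29515462476759585 mm/row 6.045551373870447
[[-0.005, 0.0, -0.002], [-1.2, -3.3, 4.9]]
[[-0.005, 0.0, -0.002], [-1.2, -3.4, 4.8]]
[[-0.005, 0.0, -0.002], [-1.2, -3.4, 4.9]]
[[-0.005, 0.0, -0.002], [-1.2, -3.5, 4.8]]
[[-0.005, 0.0, -0.002], [-1.2, -3.4, 4.8]]
```

View pics/w6.png

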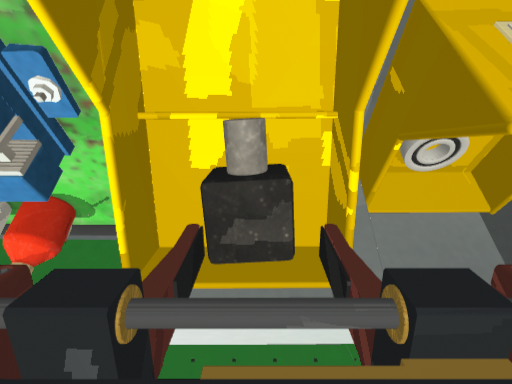

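```bash
python3 -m handwheel '[[[-0.005,0,-0.002],[-1.8,-6.5,0],0.8],[[-0.005,0,-0.002],[-1.8,-6.5,0],0.8],[[-0.005,0,-0.002],[-1.8,-6,0],0.8],[[-0.005,0,-0.002],[0,0,4],0.8],[[0,0,0],[0,0,4],0.8],[[0,0,0],[0,0,4],0.8],[[0,0,0],[0,0,4],0.8],[[0,0,0],[0,0,2],0.8],[[0,0,0],[0,0,0],0.8],[[0,0,0],[0,0,0],0.8]]'
python3 - <<'E'
from h import *
im=shot('wrist','w7.png')
for q in ['coil_block_centre']: spot(im,q,2)
d=np.array([.629,.022,-.777]);C=np.array([606.5,241.5,129.5])
st()
plan(C+5*d,tool(d,[-.035,1,0]),2)
E
```

```text
t: 10.1
ee_pos: [609.7, 246.3, 145.0]
orientation: [1.822, 1.883, 0.623]
ft_force: [1.4, 0.2, -0.1]
width: 70.0
spot coil_block_centre 0.82 [609. 243. 129.] [255. 222.]
10.2 [609.6 246.3 145.1] [[-0.032, 0.799, 0.601], [0.999, 0.029, 0.015], [-0.006, 0.601, -0.799]] [0.5 0.5 0.8] 70.0
rot/row deg 1.0569476110623315 mm/row 10.019714077837241
[[-0.018, 0.003, 0.0], [-2.3, -5.9, 7.8]]
[[-0.018, 0.003, 0.0], [-2.3, -6.0, 7.6]]
```

View pics/w7.png

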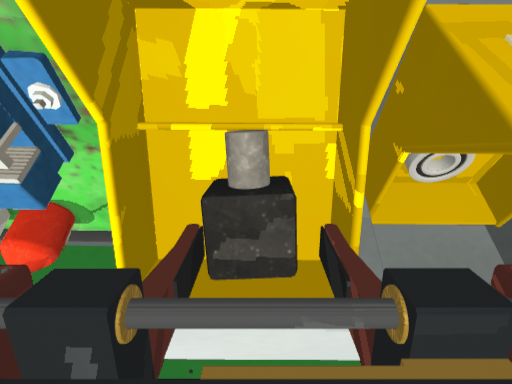

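```bash
python3 -m handwheel '[[[-0.008,0,0],[-2.5,-7,0],0.8],[[-0.008,0,0],[-2.5,-7,0],0.8],[[-0.008,0,0],[-2,-5,0],0.8],[[-0.008,0,0],[-1,-2,4],0.8],[[-0.005,0,0],[0,0,5],0.8],[[0,0,0],[0,0,5],0.8],[[0,0,0],[0,0,5],0.8],[[0,0,0],[0,0,3],0.8],[[0,0,0],[0,0,0],0.8],[[0,0,0],[0,0,0],0.8]]'
python3 - <<'E'
from h import *
im=shot('wrist','w8.png')
for q in ['coil_block_centre']: spot(im,q,2)
d=np.array([.629,.022,-.777]);C=np.array([607,242,129.])
st()
plan(C+5*d,tool(d,[-.035,1,0]),2)
E
```

```text
t: 11.03
ee_pos: [614.9, 244.3, 135.5]
orientation: [1.827, 1.883, 0.607]
ft_force: [0.1, 0.0, -0.1]
width: 70.4
spot coil_block_centre 0.83 [605. 243. 128.] [258. 227.]
11.13 [614.7 244.3 135.6] [[-0.026, 0.804, 0.594], [1.0, 0.029, 0.005], [-0.013, 0.594, -0.805]] [-0.3  0.3 -0.1] 70.5
rot/row deg 1.3620867097641158 mm/row 5.818556788117272
[[-0.023, 0.008, 0.0], [-1.0, -5.0, 2.9]]
[[-0.023, 0.008, 0.0], [-0.9, -5.0, 2.7]]
```

View pics/w8.png

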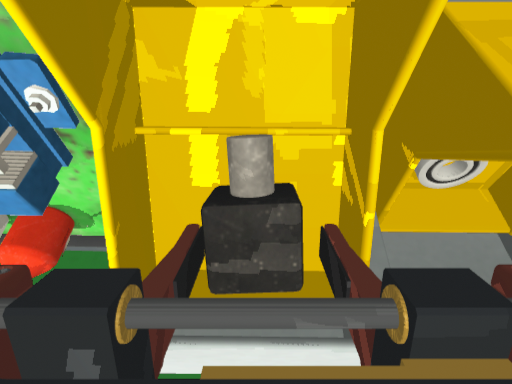

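```bash
python3 -m handwheel '[[[-0.01,0.001,0],[-0.4,-3.6,1],0.8],[[-0.01,0.001,0],[-0.4,-3.6,1],0.8],[[-0.01,0.001,0],[-0.4,-3.6,1],0.8],[[-0.01,0.001,0],[-0.4,-3.6,1.5],0.8],[[-0.01,0.001,0],[-0.4,-3.6,1.5],0.8],[[-0.01,0.001,0],[-0.4,-3.6,1.5],0.8],[[-0.003,0,0],[0,-1.8,1],0.8],[[-0.003,0,0],[0,-1.8,1],0.8],[[-0.003,0,0],[0,-1.8,1],0.8],[[-0.003,0,0],[0,-1.8,1],0.8]]'
python3 - <<'E'
from h import *
im=shot('wrist','w9.png')
d=np.array([.629,.022,-.777]);C=np.array([607,242,129.])
st()
plan(C+5*d,tool(d,[-.035,1,0]),1)
E
```

```text
t: 11.97
ee_pos: [610.7, 248.1, 141.4]
orientation: [1.823, 1.866, 0.601]
ft_force: [0.2, -4.5, 4.3]
width: 70.2
12.02 [610.7 248.2 141.4] [[-0.015, 0.798, 0.602], [1.0, 0.026, -0.009], [-0.022, 0.602, -0.799]] [ 0.1 -6.6  4.6] 70.1
rot/row deg 2.6473077258006508 mm/row 17.34851214965551
[[-0.035, 0.03, -0.002], [-5.7, -10.4, 12.7]]
```

View pics/w9.png

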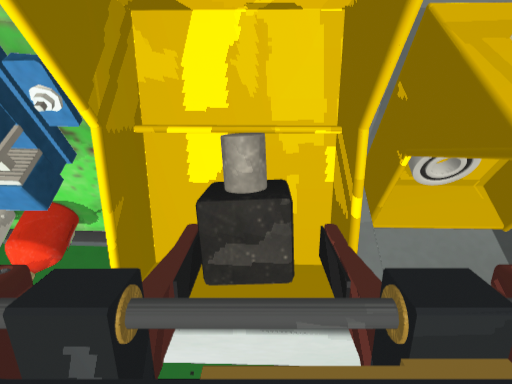

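```bash
python3 -m handwheel '[[[0,0,0],[-3,0,-10],0.68],[[-0.03,0.03,0],[-6,-14,0],0.68],[[0,0,0],[0,0,0],0.68],[[0,0,0],[0,0,0],0.68],[[0,0,0],[0,0,0],0.68],[[0,0,0],[0,0,0],0.68],[[0,0,0],[0,0,0],0.68],[[0,0,0],[0,0,0],0.68],[[0,0,0],[0,0,0],0.68],[[0,0,0],[0,0,0],0.68]]'
python3 - <<'E'
from h import *
d=np.array([.629,.022,-.777]);C=np.array([607,242,129.])
st()
plan(C+5*d,tool(d,[-.035,1,0]),1)
E
```

```text
t: 12.85
ee_pos: [598.9, 245.4, 153.3]
orientation: [1.819, 1.885, 0.632]
ft_force: [0.9, -1.9, 1.1]
width: 59.9
12.85 [598.9 245.4 153.3] [[-0.035, 0.797, 0.603], [0.999, 0.029, 0.02], [-0.001, 0.604, -0.797]] [ 0.9 -1.9  1.1] 59.9
rot/row deg 1.8777942617308883 mm/row 30.516444218055778
[[-0.033, 0.001, 0.001], [-3.6, -8.1, 29.2]]
```

```bash
python3 -m handwheel '[[[0,0,0],[0,0,0],0.68],[[0,0,0],[0,0,0],0.68],[[0,0,0],[0,0,0],0.68],[[0,0,0],[0,0,0],0.68],[[0,0,0],[0,0,0],0.68],[[0,0,0],[0,0,0],0.68],[[0,0,0],[0,0,0],0.68],[[0,0,0],[0,0,0],0.68],[[0,0,0],[0,0,0],0.68],[[0,0,0],[0,0,0],0.68]]'
python3 - <<'E'
from h import *
d=np.array([.629,.022,-.777]);C=np.array([607,242,129.])
st()
plan(C+5*d,tool(d,[-.035,1,0]),1)
E
```

```text
t: 13.68
ee_pos: [599.0, 245.4, 153.2]
orientation: [1.819, 1.885, 0.632]
ft_force: [-0.2, -1.2, -0.2]
width: 59.7
13.68 [599.  245.4 153.2] [[-0.035, 0.797, 0.603], [0.999, 0.029, 0.02], [-0.001, 0.604, -0.797]] [-0.2 -1.2 -0.2] 59.7
rot/row deg 1.883695546610734 mm/row 30.37225336175773
[[-0.033, 0.001, 0.001], [-3.7, -8.1, 29.0]]
```

```bash
python3 -m handwheel '[[[-0.03,0,0],[-4,-9,0],0.68],[[-0.03,0,0],[-4,-9,0],0.68],[[-0.02,0,0],[0,-6,0],0.68],[[0,0,0],[0,0,0],0.68],[[0,0,0],[0,0,0],0.68],[[0,0,0],[0,0,0],0.68],[[0,0,0],[0,0,0],0.68],[[0,0,0],[0,0,0],0.68],[[0,0,0],[0,0,0],0.68],[[0,0,0],[0,0,0],0.68]]'
python3 - <<'E'
from h import *
d=np.array([.629,.022,-.777]);C=np.array([607,242,129.])
st()
plan(C+5*d,tool(d,[-.035,1,0]),1)
E
```

```text
t: 14.52
ee_pos: [589.1, 246.9, 170.6]
orientation: [1.805, 1.865, 0.64]
ft_force: [0.5, -0.0, 0.8]
width: 59.7
14.52 [589.1 246.9 170.6] [[-0.03, 0.784, 0.621], [1.0, 0.029, 0.011], [-0.009, 0.621, -0.784]] [ 0.5 -0.   0.8] 59.7
rot/row deg 0.8757901759617424 mm/row 50.359379285448945
[[-0.011, 0.01, 0.001], [-5.0, -11.9, 48.7]]
```

```bash
python3 -m handwheel '[[[0,0,0],[-1.5,-4,3],0.75],[[0,0,0],[-1.5,-4,6],0.75],[[0,0,0],[-1,-3,7],0.75],[[0,0,0],[-1,-3,7],0.75],[[0,0,0],[-1,-2,7],0.75],[[0,0,0],[0,-2,6],0.75],[[0,0,0],[0,0,0],0.75],[[0,0,0],[0,0,0],0.75],[[0,0,0],[0,0,0],0.75],[[0,0,0],[0,0,0],0.75]]'
python3 - <<'E'
from h import *
d=np.array([.629,.022,-.777]);C=np.array([607,242,129.])
st()
plan(C+5*d,tool(d,[-.035,1,0]),1)
E
```

```text
t: 15.35
ee_pos: [603.4, 243.9, 140.3]
orientation: [1.827, 1.882, 0.605]
ft_force: [0.2, -0.6, -0.0]
width: 66.1
15.35 [603.4 243.9 140.3] [[-0.025, 0.804, 0.594], [1.0, 0.029, 0.003], [-0.014, 0.594, -0.804]] [ 0.2 -0.6 -0. ] 66.1
rot/row deg 2.755917748418513 mm/row 16.68885382534938
[[-0.045, 0.017, 0.001], [-1.8, -3.6, 16.2]]
```

```bash
python3 -m handwheel '[[[0,0,0],[-0.8,-2.5,5],0.75],[[0,0,0],[-0.8,-2.5,6],0.75],[[0,0,0],[-0.8,-2,6],0.75],[[0,0,0],[0,0,2],0.75],[[0,0,0],[0,0,0],0.75],[[0,0,0],[0,0,0],0.75],[[0,0,0],[0,0,0],0.75],[[0,0,0],[0,0,0],0.75],[[0,0,0],[0,0,0],0.75],[[0,0,0],[0,0,0],0.75]]'
python3 - <<'E'
from h import *
d=np.array([.629,.022,-.777]);C=np.array([607,242,129.])
st()
im=shot('wrist','w10.png')
spot(im,'coil_block_centre')
plan(C+5*d,tool(d,[-.035,1,0]),1)
E
```

```text
t: 16.18
ee_pos: [612.3, 243.5, 126.0]
orientation: [1.835, 1.889, 0.592]
ft_force: [-0.3, -0.2, 0.0]
width: 66.1
16.18 [612.3 243.5 126. ] [[-0.024, 0.812, 0.583], [1.0, 0.029, 0.001], [-0.016, 0.583, -0.812]] [-0.3 -0.2  0. ] 66.1
spot coil_block_centre 0.56 [608. 244. 126.] [261. 245.]
spot coil_block_centre 0.52 [527. 231.  28.] [244.  16.]
rot/row deg 3.5133146124316155 mm/row 2.7384081034038115
[[-0.058, 0.02, 0.001], [-1.4, -2.3, -0.6]]
```

View pics/w10.png

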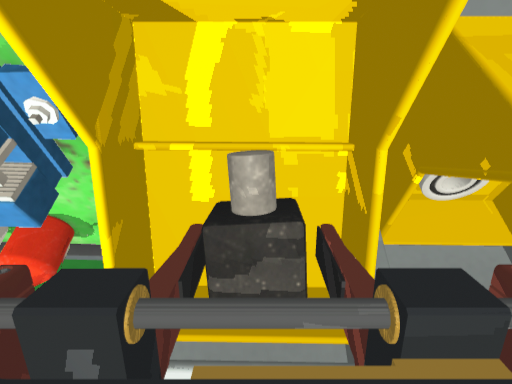

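```bash
python3 -m handwheel '[[[0,0,0],[0,0,0],0.62],[[0,0,0],[0,0,0],0.55],[[0,0,0],[0,0,0],0],[[0,0,0],[0,0,0],0],[[0,0,0],[0,0,0],0],[[0,0,0],[0,0,0],0],[[0,0,0],[0,0,0],0],[[0,0,0],[0,0,0],0],[[0,0,0],[0,0,0],0],[[0,0,0],[0,0,0],0]]'
python3 - <<'E'
from h import *
st()
im=shot('wrist','w11.png')
spot(im,'coil_block_centre')
E
```

```text
t: 17.12
ee_pos: [612.3, 243.6, 126.3]
orientation: [1.835, 1.889, 0.592]
ft_force: [0.3, 0.4, 0.5]
width: 51.3
17.12 [612.3 243.6 126.3] [[-0.024, 0.812, 0.584], [1.0, 0.029, 0.001], [-0.016, 0.584, -0.812]] [0.3 0.4 0.5] 51.3
spot coil_block_centre 0.69 [606. 245. 127.] [264. 244.]
```

View pics/w11.png

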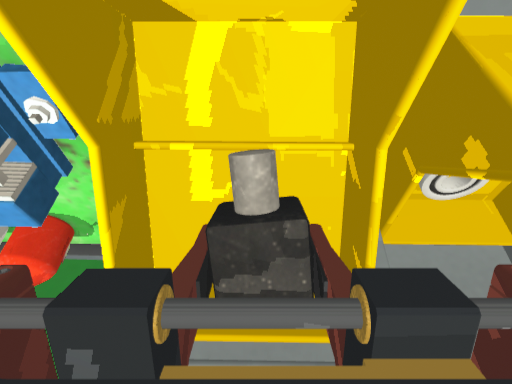

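```bash
python3 -m handwheel '[[[0,0,0],[0,0,-4],0],[[0,0,0],[0,0,-4],0],[[0,0,0],[0,0,-4],0],[[0,0,0],[0,-6,-4],0],[[0,0,0],[0,-8,-4],0],[[0,0,0],[0,-8,-4],0],[[0,0,0],[0,-8,-4],0],[[0,0,0],[0,-8,-4],0],[[0,0,0],[0,0,0],0],[[0,0,0],[0,0,0],0]]'
python3 - <<'E'
from h import *
st()
im=shot('wrist','w12.png')
E
```

```text
t: 18.05
ee_pos: [558.8, 243.8, 136.2]
orientation: [1.843, 1.896, 0.577]
ft_force: [-0.5, -0.4, -2.5]
width: 51.3
18.05 [558.8 243.8 136.2] [[-0.023, 0.82, 0.572], [1.0, 0.029, -0.002], [-0.019, 0.572, -0.82]] [-0.5 -0.4 -2.5] 51.3
```

View pics/w12.png

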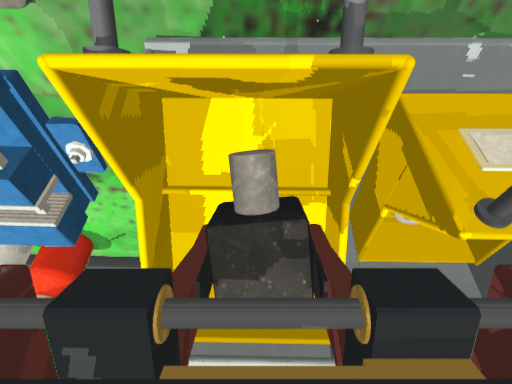

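Run:
```python
from h import *
o=ctrl.get_obs()
plan(o['ee_pos']+np.array([-25,0,110]),R.from_rotvec(o['orientation']),9)
```

```text
rot/row deg 0.0 mm/row 12.53390463630942
[[0.0, 0.0, 0.0], [-0.2, 4.7, -11.6]]
[[0.0, 0.0, 0.0], [-0.1, 4.7, -11.6]]
[[0.0, 0.0, 0.0], [-0.2, 4.7, -11.6]]
[[0.0, 0.0, 0.0], [-0.2, 4.7, -11.7]]
[[0.0, 0.0, 0.0], [-0.1, 4.8, -11.6]]
[[0.0, 0.0, 0.0], [-0.2, 4.7, -11.6]]
[[0.0, 0.0, 0.0], [-0.1, 4.7, -11.6]]
[[0.0, 0.0, 0.0], [-0.2, 4.7, -11.6]]
[[0.0, 0.0, 0.0], [-0.2, 4.7, -11.6]]
```

```bash
python3 -m handwheel '[[[0,0,0],[0,2,-11.6],0],[[0,0,0],[0,3,-11.6],0],[[0,0,0],[0,4,-11.6],0],[[0,0,0],[0,4.7,-11.6],0],[[0,0,0],[0,4.7,-11.6],0],[[0,0,0],[0,4.7,-11.6],0],[[0,0,0],[0,4.7,-11.6],0],[[0,0,0],[0,4.7,-11.6],0],[[0,0,0],[0,4.7,-11.6],0],[[0,0,0],[0,0,0],0]]'
python3 - <<'E'
from h import *
st()
im=shot('scene','s3.png')
plan([430,20,230],tool([-.057,0,-1],[-.03,1,0]),10)
E
```

```text
t: 18.93
ee_pos: [530.7, 244.9, 247.2]
orientation: [1.844, 1.897, 0.573]
ft_force: [0.4, -0.4, -2.6]
width: 51.4
18.93 [530.7 244.9 247.2] [[-0.022, 0.821, 0.57], [1.0, 0.03, -0.004], [-0.021, 0.57, -0.821]] [ 0.4 -0.4 -2.6] 51.4
rot/row deg 3.799469132643484 mm/row 24.66282052951916
[[0.066, 0.002, -0.0], [-22.2, -9.9, -4.3]]
[[0.066, 0.002, -0.0], [-22.2, -10.1, -3.7]]
[[0.066, 0.002, -0.0], [-22.2, -10.3, -3.0]]
[[0.066, 0.002, -0.0], [-22.2, -10.5, -2.4]]
[[0.066, 0.002, -0.0], [-22.1, -10.7, -1.7]]
[[0.066, 0.002, -0.0], [-22.2, -10.7, -1.1]]
[[0.066, 0.002, -0.0], [-22.2, -10.8, -0.4]]
[[0.066, 0.002, -0.0], [-22.2, -10.8, 0.2]]
[[0.066, 0.002, -0.0], [-22.1, -10.8, 1.0]]
[[0.066, 0.002, -0.0], [-22.2, -10.6, 1.5]]
```

View pics/s3.png

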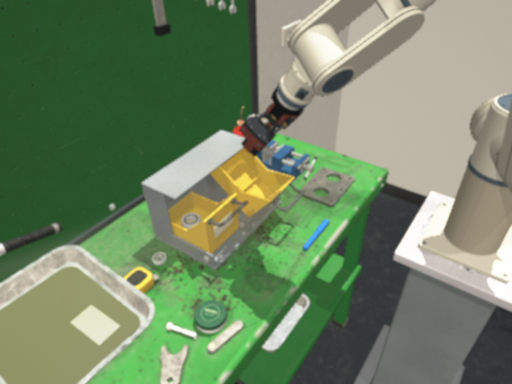

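```bash
python3 -m handwheel '[[[0.066,0.002,0],[-22.2,-9.9,-4.3],0],[[0.066,0.002,0],[-22.2,-10.1,-3.7],0],[[0.066,0.002,0],[-22.2,-10.3,-3],0],[[0.066,0.002,0],[-22.2,-10.5,-2.4],0],[[0.066,0.002,0],[-22.2,-10.7,-1.7],0],[[0.066,0.002,0],[-22.2,-10.7,-1.1],0],[[0.066,0.002,0],[-22.2,-10.8,-0.4],0],[[0.066,0.002,0],[-22.2,-10.8,0.2],0],[[0.066,0.002,0],[-22.2,-10.8,1],0],[[0,0,0],[-10,-5,0],0]]'
python3 - <<'E'
from h import *
st()
im=shot('wrist','w13.png')
spot(im,'plate_top',3);spot(im,'coil_block_centre',1)
im=shot('top','t3.png')
spot(im,'plate_top',3);spot(im,'coil_block_centre',1);spot(im,'coil',1)
st()
E
```

```text
t: 19.82
ee_pos: [432.5, 26.4, 224.8]
orientation: [-2.185, -2.251, 0.021]
ft_force: [-0.1, 0.2, -1.5]
width: 51.8
19.82 [432.5  26.4 224.8] [[-0.03, 0.999, -0.013], [1.0, 0.03, -0.006], [-0.006, -0.013, -1.0]] [-0.1  0.2 -1.5] 51.8
spot coil_block_centre 0.73 [430.  28. 229.] [263. 249.]
spot plate_top 0.65 [433.   9.   7.] [342. 229.]
spot plate_top 0.57 [645. 402.  35.] [198. 151.]
spot plate_top 0.45 [417. 229.  93.] [263. 233.]
spot coil_block_centre 0.58 [432.  25. 232.] [354. 221.]
spot coil 0.46 [421.  27. 208.] [351. 227.]
20.17 [432.3  29.6 225.5] [[-0.033, 0.999, -0.008], [0.999, 0.033, -0.005], [-0.005, -0.009, -1.0]] [ 0.3 -0.8 -1.9] 51.6
```

View pics/w13.png

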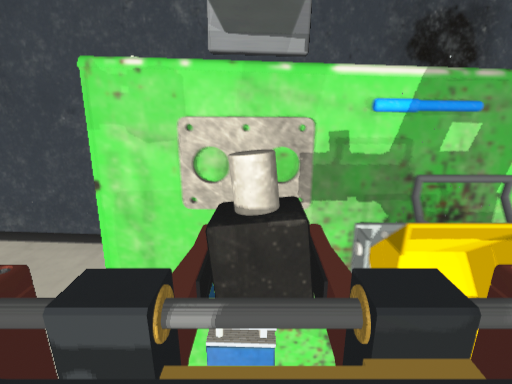

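View pics/t3.png

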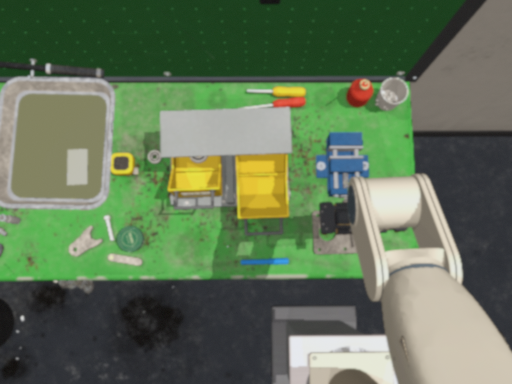

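Run:
```python
from h import *
plan([438,7,70],tool([-.057,0,-1],[-.033,1,-.004]),9)
```

```text
rot/row deg 0.3104955980245444 mm/row 17.467180149689327
[[0.005, 0.001, 0.0], [-2.5, 0.7, 17.3]]
[[0.005, 0.001, 0.0], [-2.4, 0.8, 17.3]]
[[0.005, 0.001, 0.0], [-2.5, 0.9, 17.2]]
[[0.005, 0.001, 0.0], [-2.5, 0.9, 17.3]]
[[0.005, 0.001, 0.0], [-2.5, 1.1, 17.2]]
[[0.005, 0.001, 0.0], [-2.6, 1.1, 17.3]]
[[0.005, 0.001, 0.0], [-2.5, 1.2, 17.2]]
[[0.005, 0.001, 0.0], [-2.6, 1.3, 17.2]]
[[0.005, 0.001, 0.0], [-2.6, 1.4, 17.3]]
```

```bash
python3 -m handwheel '[[[0.005,0,0],[-2.5,0.7,15],0],[[0.005,0,0],[-2.5,0.8,17],0],[[0.005,0,0],[-2.5,0.9,17],0],[[0.005,0,0],[-2.5,0.9,17],0],[[0.005,0,0],[-2.5,1,17],0],[[0.005,0,0],[-2.5,1,17],0],[[0.005,0,0],[-2.5,1,17],0],[[0.005,0,0],[-2.5,1,15],0],[[0,0,0],[-1,0,5],0],[[0,0,0],[0,0,0],0]]'
python3 - <<'E'
from h import *
st()
im=shot('wrist','w14.png')
spot(im,'coil_block_centre',1)
st()
E
```

```text
t: 21.0
ee_pos: [442.7, 15.4, 85.0]
orientation: [-2.153, -2.257, 0.049]
ft_force: [0.0, 0.3, -1.7]
width: 51.2
21.0 [442.7  15.4  85. ] [[-0.047, 0.998, -0.037], [0.999, 0.047, -0.008], [-0.006, -0.038, -0.999]] [ 0.   0.3 -1.7] 51.2
spot coil_block_centre 0.82 [443.  17.  88.] [262. 251.]
21.1 [443.3  15.4  86.1] [[-0.047, 0.998, -0.036], [0.999, 0.047, -0.007], [-0.006, -0.036, -0.999]] [ 0.8  0.3 -1.9] 51.5
```

View pics/w14.png

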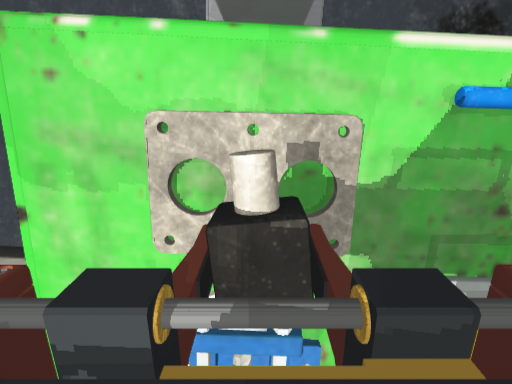

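Run:
```python
from h import *
im=shot('wrist'); o=ctrl.get_obs()
K=np.array(im['camera_matrix'])
def ray(u,v,z):
    Rm=R.from_rotvec(np.ravel(im['rvec'])).as_matrix(); c=-Rm.T@np.ravel(im['tvec'])
    d=Rm.T@np.linalg.inv(K)@[u,v,1]; return c+d*(z-c[2])/d[2]
for p in [(146,112),(362,117),(152,252),(354,253),(253,130)]: print(p,ray(*p,10).round(1))
T=o['ee_pos'];Q=R.from_rotvec(o['orientation'])
img=cv2.cvtColor(np.asarray(im['pixels']),cv2.COLOR_RGB2BGR)
big=cv2.resize(img[120:320,160:360],None,fx=3,fy=3,interpolation=cv2.INTER_CUBIC)
# coil in tool frame: tool y ~ world +x; stem toward -y tool; up=-z
for tilt,col in ((0,(0,0,255)),(0.057,(255,255,0))):
    r=R.from_rotvec([-tilt,0,0])  # coil frame expressed in tool
    c0=np.array([0,0,-4.])
    pts=[]
    for P in [(-25,-25,-22.5),(25,-25,-22.5),(25,25,-22.5),(-25,25,-22.5),(-25,-25,-22.5),(-25,-25,22.5),(25,-25,22.5),(25,-25,-22.5),(12,-25,0),(12,-55,0),(-12,-55,0),(-12,-25,0)]:
        pts.append((px(im,T+Q.apply(c0+r.apply(P)))-[160,120])*3)
    cv2.polylines(big,[np.array(pts,int)],False,col,1)
    print(tilt,'coil up in world',Q.apply(r.apply([0,0,-1])).round(3))
cv2.imwrite('pics/ov.png',big)
```

```text
(146, 112) [370.5 -76.1  10. ]
(362, 117) [366.6  89.4  10. ]
(152, 252) [488.  -77.2  10. ]
(354, 253) [480.4  97.8  10. ]
(253, 130) [380.2   6.3  10. ]
0 coil up in world [0.035 0.007 0.999]
0.057 coil up in world [-0.022  0.005  1.   ]
```

View pics/ov.png

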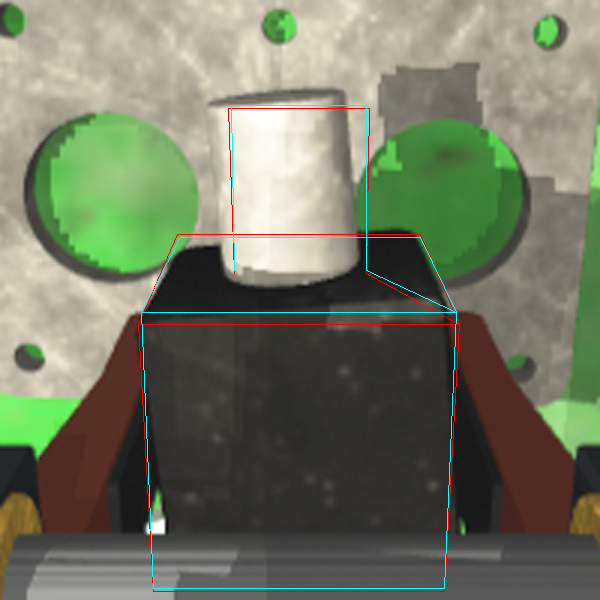

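```bash
python3 -m handwheel '[[[0.004,0,0],[-2.5,-2,5],0],[[0.004,0,0],[-2.5,-2,7],0],[[0.004,0,0],[-2.5,-2,7],0],[[0.004,0,0],[-2,-2,7],0],[[0.004,0,0],[-1.5,-2,7],0],[[0,0,0],[0,0,6],0],[[0,0,0],[0,0,3],0],[[0,0,0],[0,0,0],0],[[0,0,0],[0,0,0],0],[[0,0,0],[0,0,0],0]]'
python3 - <<'E'
from h import *
st()
E
```

```text
t: 21.98
ee_pos: [432.7, 2.4, 42.9]
orientation: [-2.147, -2.249, 0.065]
ft_force: [0.0, 0.8, -1.7]
width: 51.3
21.98 [432.7   2.4  42.9] [[-0.047, 0.998, -0.052], [0.999, 0.046, -0.008], [-0.006, -0.052, -0.999]] [ 0.   0.8 -1.7] 51.3
```

```bash
python3 -m handwheel '[[[0,0,0],[2,2,2],0],[[0,0,0],[2,2,3],0],[[0,0,0],[2,2,3],0],[[0,0,0],[0,0.5,3],0],[[0,0,0],[0,0,2],0],[[0,0,0],[0,0,2],0],[[0,0,0],[0,0,0],0],[[0,0,0],[0,0,0],0],[[0,0,0],[0,0,0],0],[[0,0,0],[0,0,0],0]]'
python3 - <<'E'
from h import *
st()
E
```

```text
t: 22.82
ee_pos: [439.8, 9.6, 26.5]
orientation: [-2.147, -2.251, 0.063]
ft_force: [0.7, 0.2, -2.3]
width: 51.4
22.82 [439.8   9.6  26.5] [[-0.048, 0.998, -0.05], [0.999, 0.047, -0.008], [-0.006, -0.05, -0.999]] [ 0.7  0.2 -2.3] 51.4
```

```bash
python3 -m handwheel '[[[0,0,0],[0,0,1.5],0],[[0,0,0],[0,0,1.5],0],[[0,0,0],[0,0,0],0],[[0,0,0],[0,0,0],0],[[0,0,0],[0,0,0],0],[[0,0,0],[0,0,0],0],[[0,0,0],[0,0,0],0],[[0,0,0],[0,0,0],0],[[0,0,0],[0,0,0],0],[[0,0,0],[0,0,0],0]]'
python3 - <<'E'
from h import *
st()
im=shot('wrist','w15.png')
E
```

```text
t: 23.65
ee_pos: [441.1, 9.4, 25.4]
orientation: [-2.148, -2.253, 0.06]
ft_force: [-0.3, -0.3, -1.7]
width: 51.1
23.65 [441.1   9.4  25.4] [[-0.048, 0.998, -0.047], [0.999, 0.048, -0.009], [-0.006, -0.047, -0.999]] [-0.3 -0.3 -1.7] 51.1
```

View pics/w15.png

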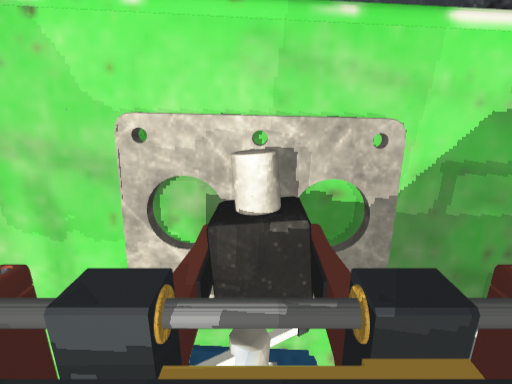

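```bash
python3 -m handwheel '[[[0,0,0],[-0.5,-1,2],0],[[0,0,0],[-0.5,-1,2],0],[[0,0,0],[0,0,1],0],[[0,0,0],[0,0,0],0],[[0,0,0],[0,0,0],0],[[0,0,0],[0,0,0],0],[[0,0,0],[0,0,0],0],[[0,0,0],[0,0,0],0],[[0,0,0],[0,0,0],0],[[0,0,0],[0,0,0],0]]'
python3 - <<'E'
from h import *
st()
E
```

```text
t: 24.53
ee_pos: [441.5, 8.9, 24.2]
orientation: [-2.149, -2.257, 0.054]
ft_force: [-0.2, 0.3, 3.0]
width: 50.4
24.53 [441.5   8.9  24.2] [[-0.049, 0.998, -0.041], [0.999, 0.049, -0.008], [-0.006, -0.042, -0.999]] [-0.2  0.3  3. ] 50.4
```

```bash
python3 -m handwheel '[[[0,0,0],[0,0,2],0],[[0,0,0],[0,0,2],0],[[0,0,0],[0,0,1.5],0],[[0,0,0],[0,0,0],0],[[0,0,0],[0,0,0],0],[[0,0,0],[0,0,0],0],[[0,0,0],[0,0,0],0],[[0,0,0],[0,0,0],0],[[0,0,0],[0,0,0],0],[[0,0,0],[0,0,0],0]]'
python3 - <<'E'
from h import *
st()
E
```

```text
t: 25.37
ee_pos: [442.1, 8.9, 23.2]
orientation: [-2.147, -2.261, 0.053]
ft_force: [-0.7, 0.1, 3.4]
width: 50.1
25.37 [442.1   8.9  23.2] [[-0.052, 0.998, -0.04], [0.999, 0.051, -0.008], [-0.006, -0.041, -0.999]] [-0.7  0.1  3.4] 50.1
```

```bash
python3 -m handwheel '[[[0,0,0],[0,0,0],0.57],[[0,0,0],[0,0,0],0.58],[[0,0,0],[0,0,0],0.6],[[0,0,0],[0,0,0],0.62],[[0,0,0],[0,0,0],0.66],[[0,0,0],[0,0,0],0.72],[[0,0,0],[0,0,0],0.78],[[0,0,0],[0,0,0],0.78],[[0,0,0],[0,0,0],0.78],[[0,0,0],[0,0,0],0.78]]'
python3 - <<'E'
from h import *
st()
im=shot('wrist','w16.png')
spot(im,'coil_block_centre',1)
E
```

```text
t: 26.2
ee_pos: [442.5, 8.9, 23.3]
orientation: [-2.147, -2.261, 0.052]
ft_force: [-0.6, -1.0, 0.5]
width: 68.4
26.2 [442.5   8.9  23.3] [[-0.052, 0.998, -0.04], [0.999, 0.051, -0.008], [-0.006, -0.04, -0.999]] [-0.6 -1.   0.5] 68.4
spot coil_block_centre 0.95 [441.  12.  29.] [265. 251.]
```

View pics/w16.png

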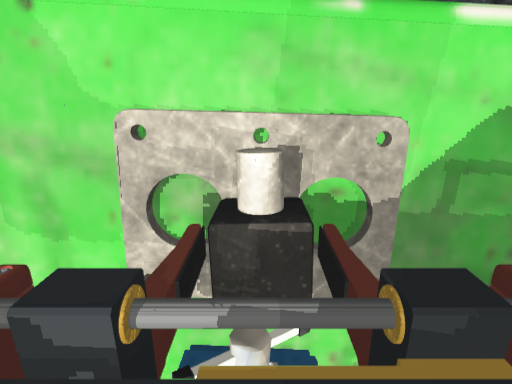

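```bash
python3 -m handwheel '[[[0,0,0],[0,0,-8],0.8],[[0,0,0],[0,0,-12],0.8],[[0,0,0],[0,0,-14],0.8],[[0,0,0],[0,0,-16],0.8],[[0,0,0],[0,0,-20],0.8],[[0,0,0],[0,0,-20],0.8],[[0,0,0],[0,0,-20],0.8],[[0,0,0],[0,0,-20],0.8],[[0,0,0],[0,0,-15],0.8],[[0,0,0],[0,0,0],0.8]]'
python3 - <<'E'
from h import *
st()
im=shot('wrist','w17.png')
spot(im,'coil_block_centre',1);spot(im,'coil',1);spot(im,'plate_top',1)
im=shot('scene','s4.png')
E
```

```text
t: 27.13
ee_pos: [446.9, 10.2, 178.3]
orientation: [-2.146, -2.259, 0.055]
ft_force: [0.5, -0.7, 0.5]
width: 70.2
27.13 [446.9  10.2 178.3] [[-0.052, 0.998, -0.043], [0.999, 0.051, -0.008], [-0.006, -0.043, -0.999]] [ 0.5 -0.7  0.5] 70.2
spot coil_block_centre 0.7 [440.  11.  31.] [263. 182.]
spot coil 0.95 [426.  10.  11.] [262. 166.]
spot plate_top 0.76 [428.  12.   6.] [264. 167.]
```

View pics/w17.png

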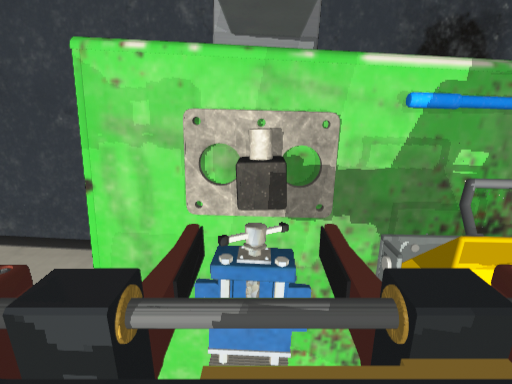

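View pics/s4.png

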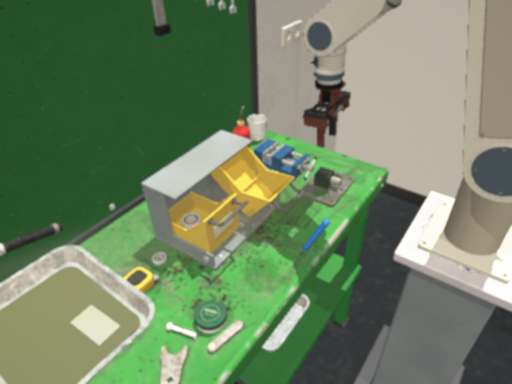

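Run:
```python
from h import *
im=shot('top','t5.png')
for q in ['bin_right_handle','bin_left_handle','coil','bearing','marker','tin']: spot(im,q,2)
im=shot('scene')
spot(im,'bin_right_handle',2); spot(im,'coil',1)
st()
a=np.asarray(im['pixels'])[120:280,130:370]
cv2.imwrite('pics/s5c.png',cv2.cvtColor(cv2.resize(a,None,fx=3,fy=3,interpolation=cv2.INTER_CUBIC),cv2.COLOR_RGB2BGR))
```

```text
spot bin_right_handle 0.89 [418. 228.  93.] [263. 232.]
spot bin_right_handle 0.2 [521. 410.  31.] [195. 196.]
spot bin_left_handle 0.88 [475. 400. 146.] [193. 208.]
spot coil 0.58 [426.   9.   7.] [343. 231.]
spot bearing 0.63 [638. 527.  -1.] [155. 157.]
spot bearing 0.58 [643. 404.  34.] [198. 152.]
spot marker 0.82 [347. 227.  -1.] [263. 261.]
spot tin 0.8 [412. 590.  -1.] [130. 238.]
spot bin_right_handle 0.59 [416. 227.  96.] [295. 200.]
spot coil 0.58 [425.   8.  10.] [328. 184.]
27.88 [445.1  10.2 175.1] [[-0.052, 0.998, -0.048], [0.999, 0.051, -0.008], [-0.006, -0.049, -0.999]] [ 0.3 -0.8 -0. ] 70.1
```

View pics/s5c.png

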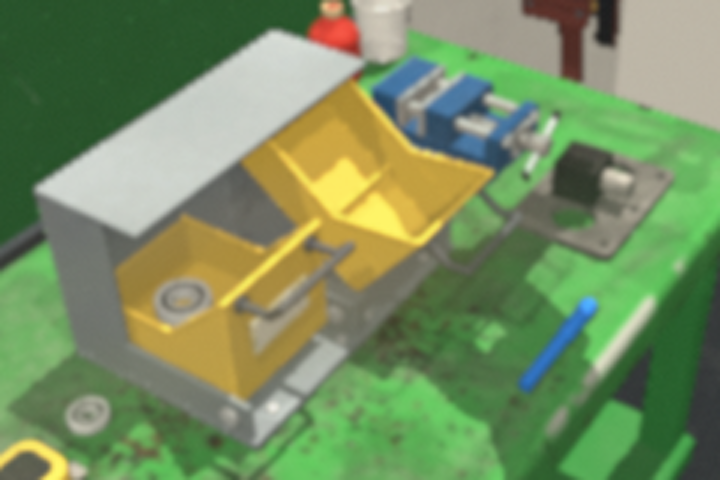

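```bash
python3 -c "
from workcell import ctrl
print(ctrl.close_job())"
```

```text
the job is handed in; nothing more can be done
None
```

The job is done and handed in at about 28 s. I pulled the right bin by its handle until it was tipped fully forward. I then picked the coil from its back and lowered it onto the grey port plate in light contact (about 5 N) before opening the jaws and backing off.

**Last checks:**
- **Coil:** it looks flat on the plate, with its origin at about (426, 9). The plate centre measures about (430, 8). The stem points towards the robot.
- **Right bin:** its handle was found at about (417, 228, 95), against (415, 226, 96) expected at the stop, so it reads as fully tipped within measuring error.
- **Left bin:** still shut, with the bearing inside.
- **Bystanders:** the marker and tin are where they were, within the measuring error.
- **Robot:** standing clear with no contact force.

**What disagreed or went wrong:**
- **Stem direction:** the stem pointed to the front of the bin, not to the back as described.
- **Missed approaches:** small tool turns pushed the tool off course, so the approach to the coil took several corrections. During one of them there was a contact of about 8 N, probably a finger on the bin's side wall. Nothing moved as far as the pictures show.

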